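# Slide the organiser's tray home into its notches and lock it

### The job

Uncover the bur blocks in the bench organiser: with your fingertips push its sliding tray by the raised lip along the ledges, away from the bur-block bay, until it drops into its locating notches. Then push the red knob to swing the keeper fully across over the lip, so that the tray is locked down. Only push: do not lift the tray, leave the two plaster casts riding on it untouched, and leave everything else on the worktop where it is.

Things in the scene. Friction and masses are not known exactly. Their poses are not given: they have to be found in the camera images.
- case: White open bench organiser, 230 (x) x 340 (y) x 88 (z) mm, fixed. Origin: centre of its underside; y along its long side, z up; the -x wall is nearest the robot, -y is its right-hand end. Long walls 10 mm thick, tops at z = 88 mm, end walls 62 mm. Inside each long wall runs an aluminium ledge, top at z = 70 mm, that carries the sliding tray. Bur blocks (48 mm high) lie in its +y half.
- sliding_tray: Loose grey tray, 0.5 to 1 kg, sliding along y on the organiser's ledges on four steel studs 12 mm thick. Plate 180 (x) x 150 (y) x 8 mm, rim 14 mm. Origin: centre of the plate's underside, axes as the organiser's. Starts 45 to 105 mm to the +y side of home at z = 72 mm (organiser frame); seated in the notches it has dropped to z = 65 mm. Takes about 4 to 9 N to slide.
- tray_home (a point): Where the tray's origin lies when it is seated: x = 0, y = -80 (+- 2 of play), z = 65 mm in the organiser's frame. The ledges have notches 16 mm long and 7 mm deep there for the studs; once the tray has dropped, their end walls stop it from sliding on.
- tray_lip (a point): Middle of the top edge of the tray's raised lip, on the lip's outer (+y) face. The lip is 180 mm long (along x), 6 mm thick and stands 22 mm above the plate; push it on its +y face towards -y. Its top is at z = 102 mm in the organiser's frame while sliding, 95 mm when seated.
- keeper (a joint): Angle of the keeper (rad), a flat steel arm 56 x 14 x 5 mm, underside at z = 98 mm, turning on a vertical pin: 0 = along the near wall, pointing to the organiser's +y; grows clockwise seen from above to its stop at 1.571 = pointing to +x, across and 3 mm above the lip of the seated tray. A lip not home and dropped blocks it. Starts at -0.3 to 0.12; stays where left; about 1 N at the knob moves it.
- keeper_pivot (a point): Axis of the keeper's pin, at the height of the arm's underside (x = -110, y = -8, z = 98 mm in the organiser's frame).
- keeper_knob (a point): Middle of the red upright knob at the keeper's free end, 48 mm from the pin: 13 mm thick, 28 mm tall, from z = 103 to 131 mm; this point is 117 mm above the worktop. Push it sideways.
- cast_0: Cream plaster cast of teeth, 67 x 68 x 30 mm, loose on the tray's nearer half. Origin: centre of its underside, z up.
- cast_1: Cream plaster cast of teeth, 66 x 68 x 30 mm, loose on the tray's farther half. Origin: centre of its underside, z up.
- bowl: Green mixing bowl, 125 mm across, 81 mm tall, standing loose to the left. Bystander.
- stone_case: Small black case with a clear lid, 32 x 44 x 22 mm, loose at the right. Bystander.
- phone: Black phone lying flat, 150 x 78 x 11 mm, loose at the right. Bystander.
- spatula: Plaster spatula with a wooden handle, 209 mm long, lying loose at the left front. Bystander.
- tweezers: Steel tweezers, 137 mm long, lying loose in front. Bystander.
- earbud_case: White earbud case, 45 x 61 x 22 mm, loose at the left. Bystander.
There are look-alikes about, which are no part of the job. What is shaped like the cast_1 but brown is not meant.

How it is judged:
By the outcome, as a careful person would: the job done as asked, in the order asked, and still so for the second after the job is handed in, with the robot touching nothing.
It also fails if it takes over 48 s, if anything falls off the work surface, if the arm or the gripper's body presses on something with over 40 N, if the wrist force passes 120 N, or if a joint passes its speed limit or range.

### The arm

A 6-joint arm with a two-finger parallel gripper is mounted at the origin on a cart in front of the work surface, level with it; the furniture and walls round the work are solid. World frame = base frame: x ahead of the robot, y to its left, z up, the work surface at z = 0. Lengths are in m, angles in rad, forces in N, time in s.
With the tool pointing down it reaches from about 0.35 to 1 m from the base axis. Payload 7.1 kg.
Tool frame: the origin (TCP) lies at the very end of the fingers, on their centre line; the grasp point (between the pads) lies 19 mm behind it; z points along the fingers, y is the line along which they close (so a half turn about z gives the same grasp; the last joint's range is limited). The gripper opens to 85 mm and grips with 20 to 120 N. Pads are 22 mm wide; open, the fingers measure 114 mm over their backs; the gripper's body (76 mm by 85 mm) begins 54 mm behind the grasp point. The pads swing forward as they close: fully open they stand 13 mm farther back than shut.
Start: joints at [-1.32, 0.423, 1.63, -0, 1.089, -0.019], TCP at [0.167, -0.602, 0.231] pointing down, gripper open.
Joint ranges: [-3, 3], [-0.9, 2.11], [0.09, 2.58], [-1.31, 4.45], [0.11, 2.69], [-2.54, 2.54]. Speed limits (rad/s): [2.39, 2.39, 3.01, 3.14, 3.14, 3.14].

### API

Orientations are given as [roll, pitch, yaw] about the fixed x, y, z axes, in that order (R = Rz(yaw) Ry(pitch) Rx(roll)).
In Python, from station import robot gives the robot as it stands.
- The arm moves only by the shell command python3 -m handwheel 'ROWS'. ROWS is text: rows parted by semicolons, each of 7 numbers parted by spaces: the turn, a rotation vector about the tool's x, y, z in rad, then the shift along the tool's x, y, z in m, then the finger opening in m, from 0 to 0.0854. In form: rx ry rz tx ty tz jaw; .... A call has exactly 10 rows; each row shifts and turns the commanded pose from where the row before left it, along the tool's axes as they then stand; what a row does not reach is not made up. A row lasts 1/12 s, in which the tool goes at most 41.7 mm and 7.16 degrees, less where a joint would pass 70% of its speed; a pose out of reach is approached as far as the arm can. A call with a gripper value outside its range is refused whole. The fingers move at their own pace and stop on an object; the grip force is fixed at half the most. Time passes only in rows, so rows that do not move let the fingers close, or fill a call up. It gives the time, the measured TCP pose, the force, the opening and the grip force at its end, in the units of the state.
- robot.sense(): the state, without advancing time (a new reading comes with each control period).
- robot.read_camera(name): name is "scene" or "top"; returns (picture, depth): 480x640x3 uint8, red, green, blue; 480x640 float32, m along the optical axis (not along the pixel's ray), 0 where there is no reading.
- robot.camera_params(name): a dict with "fx", "fy", "cx", "cy" (pixels), "R" (3x3) and "t" (3): a world point X has camera coordinates R X + t. Camera axes: x right, y down, z forward; pixel columns grow to the right and rows downward; lengths in m; the calibration is good to about 2 mm. A picture is of the moment at which its call begins. camera_params takes no time and is no camera call.
- robot.hand_in(): hands the job in; it is judged then, once.
Trained networks look in the newest picture that a camera, given by its name, has taken for a name from the list of things; names that differ only in an ending like _2 or _b are one class to them, and where a whole thing is asked for, a point or a joint stands for the part that bears it (a point fixed in the world has none). Each returns a list of dicts, best first, with "confidence" (0 to 1); they miss things now and then, are a little off and sometimes report something else, mostly with a low value. They report only what shows in the picture. A call takes as long as a camera call. They do not tell look-alikes from the thing itself.
- robot.silhouettes(label, camera): "region" (480x640 bool, what is visible of it) and "centre" ([column, row] in pixels, amid what is visible of it).
- robot.pinpoint(label, camera): "centre" ([column, row] in pixels: a listed point, or the origin of a listed thing).
The state is a dict: "t": time; "q": joint angles; "joint_vel": joint speeds; "joint_efforts": joint torques, N m; "tcp_pos": TCP position; "eef_rot": TCP orientation; "ft_force": force on the tool from outside, world axes, zero at the start; "wrist_torque": the same for the moment, N m; "opening": finger opening in m; "grasp_force": force on a finger pad.
Only numpy, scipy, OpenCV 4.12 (cv2) and the standard library are available. Lean on these libraries where they do the work, as an engineer would, in place of code of your own. Each camera call takes 0.05 s, during which the arm holds its last target. There are 200 camera calls.

## Working session

There is one attempt and no reset: what is moved stays moved. The work goes in short steps, Python scripts to look and compute and a shell command to move; the robot and the scene stay as the last step left them, time stands still between calls to the robot, and variables do not carry over. Pictures are saved under pics/ and viewed, at most 10 in all, crops included, and the job is handed in when it is done.

```bash
mkdir -p pics
cat > h.py <<'E'
import numpy as np, cv2
from station import robot
def ray(cam,px):
    P=robot.camera_params(cam);R=np.array(P['R']);t=np.array(P['t'])
    d=np.array([(px[0]-P['cx'])/P['fx'],(px[1]-P['cy'])/P['fy'],1.])
    return -R.T@t, R.T@d
def at_z(cam,px,z):
    o,d=ray(cam,px); return o+d*(z-o[2])/d[2]
def cloud(cam,depth):
    P=robot.camera_params(cam);R=np.array(P['R']);t=np.array(P['t'])
    v,u=np.mgrid[:480,:640]
    c=np.stack([(u-P['cx'])/P['fx']*depth,(v-P['cy'])/P['fy']*depth,depth],-1)
    return (c-t)@R
E
python3 - <<'E'
from h import *
np.set_printoptions(precision=4,suppress=True)
for c in ['top','scene']:
    p,d=robot.read_camera(c); cv2.imwrite(f'pics/{c}0.png',p[:,:,::-1]); np.save(f'{c}_d.npy',d)
    for n,z in [('tray_lip',.102),('keeper_knob',.117),('keeper_pivot',.098),('sliding_tray',.072),('case',0),('tray_home',.065)]:
        for r in robot.pinpoint(n,c)[:2]:
            print(c,n,r['confidence'],r['centre'],at_z(c,r['centre'],z))
s=robot.sense();print(s['t'],s['tcp_pos'],s['eef_rot'],s['ft_force'])
E
```

```text
top tray_lip 0.57 [310.0, 219.2] [0.581  0.1562 0.102 ]
top tray_lip 0.36 [234.3, 229.0] [0.5023 0.3933 0.102 ]
top keeper_knob 0.53 [307.5, 246.0] [0.4686 0.1432 0.117 ]
top keeper_pivot 0.81 [322.2, 252.5] [0.4639 0.0952 0.098 ]
top keeper_pivot 0.22 [392.9, 299.6] [ 0.3355 -0.144   0.098 ]
top sliding_tray 0.78 [332.5, 228.1] [0.5781 0.0804 0.072 ]
top sliding_tray 0.71 [328.2, 236.6] [0.5427 0.089  0.072 ]
top case 0.66 [331.2, 239.1] [0.5798 0.0846 0.    ]
top case 0.6 [309.3, 246.9] [0.5364 0.1531 0.    ]
top tray_home 0.63 [354.2, 232.6] [0.5769 0.0072 0.065 ]
scene tray_lip 0.59 [278.1, 233.2] [0.588  0.1589 0.102 ]
scene keeper_knob 0.59 [306.5, 246.0] [0.4694 0.1549 0.117 ]
scene keeper_knob 0.51 [406.2, 252.0] [ 0.29   -0.0145  0.117 ]
scene keeper_pivot 0.7 [327.2, 243.6] [0.4676 0.0883 0.098 ]
scene sliding_tray 0.75 [301.9, 236.4] [0.5732 0.0905 0.072 ]
scene case 0.85 [303.0, 256.6] [0.5781 0.0852 0.    ]
scene tray_home 0.57 [321.6, 230.0] [0.5739 0.0189 0.065 ]
0.7 [ 0.1666 -0.6024  0.2313] [ 3.1416 -0.      0.2698] [ 1.3811  0.433  -1.2315]
```

View pics/top0.png

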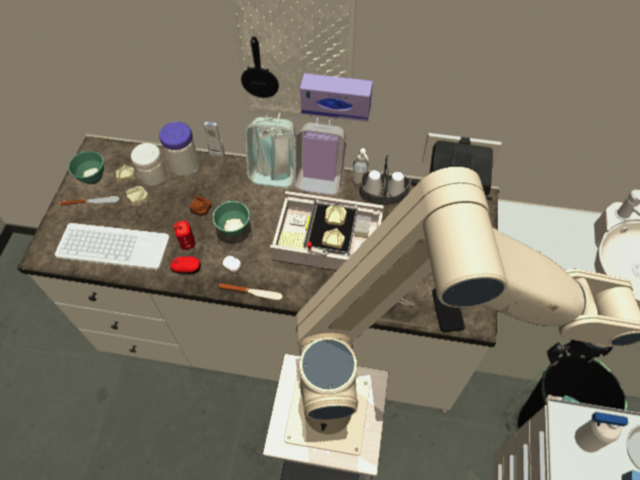

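View pics/scene0.png

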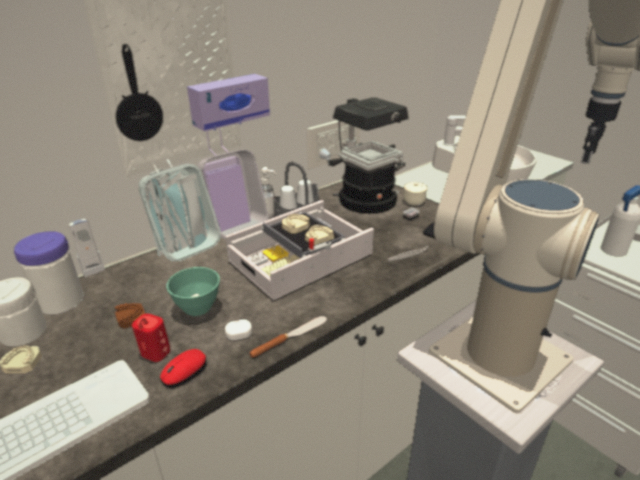

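```bash
python3 - <<'E'
from h import *
np.set_printoptions(precision=4,suppress=True)
for c in ['top','scene']:
    d=np.load(f'{c}_d.npy'); X=cloud(c,d); im=cv2.imread(f'pics/{c}0.png')
    box=(d>0)&(X[...,0]>.42)&(X[...,0]<.74)&(X[...,1]>-.14)&(X[...,1]<.30)
    m=box&(X[...,2]>.078)&(X[...,2]<.093)
    # near and far wall tops: fit line x = a + b*y
    for lo,hi in [(.43,.51),(.65,.73)]:
        w=m&(X[...,0]>lo)&(X[...,0]<hi); p=X[w]
        if len(p)<20: print('few');continue
        b=np.polyfit(p[:,1],p[:,0],1)
        for _ in range(5):
            r=p[:,0]-np.polyval(b,p[:,1]); k=abs(r)<.008; b=np.polyfit(p[k,1],p[k,0],1)
        print(c,'wall x=',b[1],'slope',b[0],'n',k.sum(),'y',np.percentile(p[k,1],[1,99]),'z',p[k,2].mean())
    hsv=cv2.cvtColor(im,cv2.COLOR_BGR2HSV)
    red=box&((hsv[...,0]<8)|(hsv[...,0]>172))&(hsv[...,1]>150)&(X[...,2]>.09)
    print('red',red.sum(),X[red].mean(0),X[red].min(0),X[red].max(0))
    h=box&(X[...,2]>.095)&(X[...,2]<.108); print('lip?',h.sum())
    np.savetxt(f'{c}_lip.txt',X[h],fmt='%.3f')
    v,u=np.where(box); s=im[170:290,220:420] if c=='top' else im[180:300,210:410]
    cv2.imwrite(f'pics/{c}c.png',cv2.resize(s,(800,480),interpolation=cv2.INTER_CUBIC))
E
cat top_lip.txt | head -60
```

```text
top wall x= 0.48868771110224196 slope -0.10332156633947932 n 189 y [0.0156 0.2666] z 0.08581774046067875
top wall x= 0.6814574470923742 slope 0.02440108999686359 n 332 y [-0.0683  0.2597] z 0.08569531402101747
red 19 [0.4708 0.1382 0.1225] [0.4643 0.1341 0.1077] [0.4784 0.142  0.1356]
lip? 542
scene wall x= 0.45961577381613783 slope 0.019326618436525014 n 570 y [-0.0659  0.2671] z 0.08546918906116743
scene wall x= 0.679282896980585 slope 0.018940972148994012 n 447 y [-0.0694  0.2628] z 0.08536133363489844
red 34 [0.4674 0.1408 0.1215] [0.4631 0.137  0.1068] [0.4741 0.1454 0.1338]
lip? 715
0.676 0.239 0.103
0.684 0.196 0.096
0.680 0.199 0.095
0.685 0.162 0.096
0.674 0.143 0.097
0.679 0.116 0.097
0.664 0.158 0.103
0.665 0.155 0.101
0.683 0.072 0.096
0.663 0.158 0.099
0.661 0.154 0.102
0.655 0.160 0.103
0.655 0.156 0.104
0.658 0.153 0.100
0.683 0.021 0.096
0.651 0.159 0.102
0.645 0.158 0.105
0.653 0.156 0.095
0.681 -0.017 0.096
0.643 0.157 0.103
0.644 0.154 0.102
0.681 -0.044 0.097
0.642 0.161 0.097
0.644 0.154 0.096
0.653 0.098 0.096
0.651 0.094 0.100
0.657 0.078 0.096
0.635 0.159 0.101
0.635 0.156 0.103
0.649 0.104 0.095
0.644 0.100 0.102
0.649 0.097 0.096
0.649 0.094 0.098
0.650 0.091 0.096
0.644 0.083 0.107
0.646 0.080 0.104
0.645 0.076 0.107
0.652 0.071 0.098
0.673 -0.045 0.095
0.678 -0.071 0.096
0.635 0.159 0.096
0.632 0.155 0.100
0.642 0.106 0.098
0.645 0.100 0.096
0.638 0.095 0.106
0.639 0.085 0.108
0.644 0.083 0.101
0.640 0.079 0.107
0.648 0.063 0.100
0.647 0.060 0.102
0.652 0.057 0.095
0.626 0.154 0.103
0.639 0.102 0.098
0.636 0.092 0.104
0.636 0.085 0.106
0.639 0.082 0.102
0.638 0.079 0.105
0.638 0.075 0.105
0.642 0.072 0.100
0.638 0.065 0.107
```

View pics/topc.png

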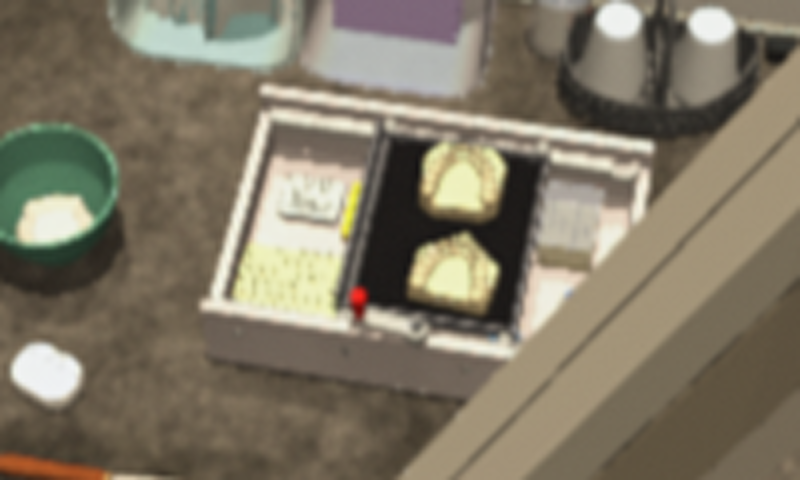

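View pics/scenec.png

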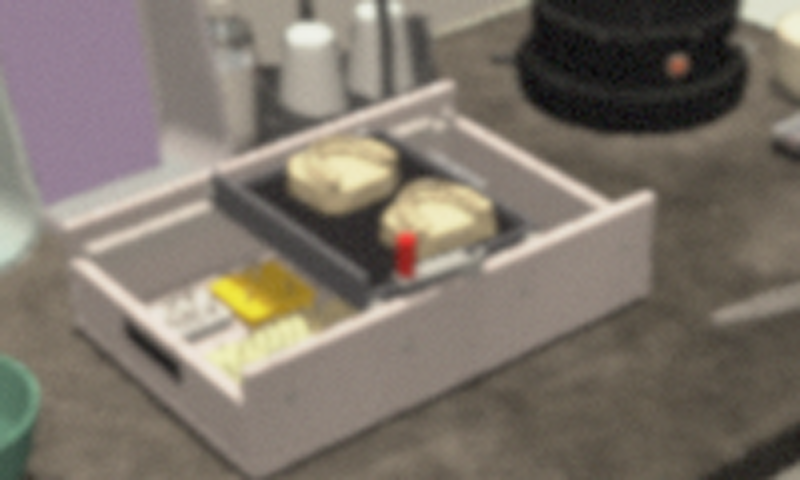

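```bash
python3 -m handwheel '0 0 0 .0252 -.0277 -.0008 .06;0 0 0 .0252 -.0277 -.0008 .06;0 0 0 .0252 -.0277 -.0008 .06;0 0 0 .0252 -.0277 -.0008 .06;0 0 0 .0252 -.0277 -.0008 .06;0 0 0 .0252 -.0277 -.0008 .06;0 0 0 .0252 -.0277 -.0008 .06;0 0 0 .0252 -.0277 -.0008 .06;0 0 0 .0252 -.0277 -.0008 .06;0 0 0 .0252 -.0277 -.0008 .06'
python3 -m handwheel '0 0 0 .0252 -.0277 -.0008 .06;0 0 0 .0252 -.0277 -.0008 .06;0 0 0 .0252 -.0277 -.0008 .06;0 0 0 .0252 -.0277 -.0008 .06;0 0 0 .0252 -.0277 -.0008 .06;0 0 0 .0252 -.0277 -.0008 .06;0 0 0 .0252 -.0277 -.0008 .06;0 0 0 .0252 -.0277 -.0008 .06;0 0 0 .0252 -.0277 -.0008 .06;0 0 0 .0252 -.0277 -.0008 .06'
```

```text
t: 1.53
tcp_pos: [0.3362, -0.2667, 0.2397]
eef_rot: [3.141, -0.001, 0.269]
ft_force: [0.9, 0.8, 0.2]
opening: 0.0598
grasp_force: 0.0
t: 2.37
tcp_pos: [0.5053, 0.0679, 0.2476]
eef_rot: [3.141, -0.001, 0.27]
ft_force: [1.4, -0.5, 0.2]
opening: 0.0598
grasp_force: 0.0
```

```bash
python3 -m handwheel '0 0 0 .0197 -.0209 0 .06;0 0 0 .0197 -.0209 0 .06;0 0 0 .0197 -.0209 0 .06;0 0 0 .0197 -.0209 0 .06;0 0 0 .0197 -.0209 0 .06;0 0 -.12 0 0 0 .06;0 0 -.12 0 0 0 .06;0 0 -.12 0 0 0 .06;0 0 -.12 0 0 0 .06;0 0 -.12 0 0 0 .06'
python3 -m handwheel '0 0 -.114 0 0 0 .06;0 0 -.114 0 0 0 .06;0 0 -.114 0 0 0 .06;0 0 -.114 0 0 0 .06;0 0 -.114 0 0 0 .06;0 0 -.114 0 0 0 .06;0 0 0 0 0 .025 .06;0 0 0 0 0 .025 .06;0 0 0 0 0 .025 .06;0 0 0 0 0 .025 .06'
python3 - <<'E'
from h import *
np.set_printoptions(precision=4,suppress=True)
s=robot.sense();print(s['t'],s['tcp_pos'],s['eef_rot'],s['ft_force'])
for c in ['top','scene']:
    p,d=robot.read_camera(c); X=cloud(c,d)
    cv2.imwrite(f'pics/{c}2.png',cv2.resize(p[170:290,210:410,::-1],(800,480),interpolation=cv2.INTER_CUBIC))
    m=(d>0)&(X[...,0]>.485)&(X[...,0]<.66)&(X[...,1]>.145)&(X[...,1]<.17)&(X[...,2]>.097)&(X[...,2]<.107)
    q=X[m]; b=np.polyfit(q[:,0],q[:,1],1); print(c,len(q),'lip y at .57',np.polyval(b,.57),b[0],np.percentile(q[:,1],[2,50,98]))
    for r in robot.pinpoint('tray_lip',c)[:2]: print(r['confidence'],r['centre'],at_z(c,r['centre'],.102))
E
```

```text
t: 3.2
tcp_pos: [0.5717, 0.193, 0.2472]
eef_rot: [-3.142, 0.0, 0.876]
ft_force: [0.8, -0.4, 0.0]
opening: 0.0601
grasp_force: 0.0
t: 4.03
tcp_pos: [0.5719, 0.1929, 0.1466]
eef_rot: [3.141, -0.0, 1.554]
ft_force: [-0.2, -0.4, -0.2]
opening: 0.0601
grasp_force: 0.0
4.0333 [0.5719 0.1929 0.1466] [ 3.1408 -0.0003  1.5538] [-0.1979 -0.3907 -0.2243]
top 64 lip y at .57 0.1581798533801877 -0.020386834605554825 [0.1537 0.1583 0.1622]
0.76 [307.9, 219.8] [0.5776 0.1626 0.102 ]
scene 127 lip y at .57 0.15818005255388126 -0.013144814956182369 [0.1537 0.1584 0.162 ]
0.69 [279.3, 233.5] [0.5846 0.1574 0.102 ]
0.21 [292.2, 225.8] [0.5953 0.1061 0.102 ]
```

View pics/scene2.png

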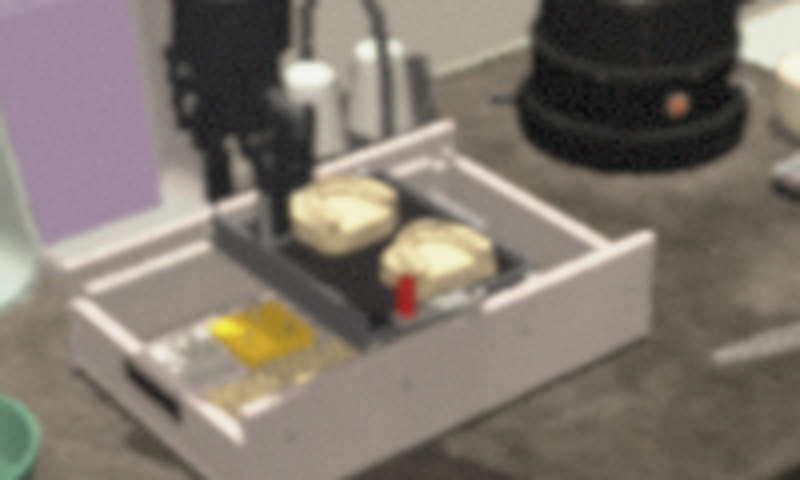

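```bash
python3 -m handwheel '0 0 0 0 0 .0125 .06;0 0 0 0 0 .0125 .06;0 0 0 0 0 .0125 .06;0 0 0 0 0 .0125 .06;0 0 0 0 0 .0125 .06;0 0 0 0 0 .011 .06;0 0 0 -.003 0 0 .06;0 0 0 -.004 0 0 .06;0 0 0 -.004 0 0 .06;0 0 0 -.004 0 0 .06'
python3 -m handwheel '0 0 0 -.004 0 0 .06;0 0 0 -.004 0 0 .06;0 0 0 -.004 0 0 .06;0 0 0 -.004 0 0 .06;0 0 0 -.004 0 0 .06;0 0 0 -.004 0 0 .06;0 0 0 -.004 0 0 .06;0 0 0 -.004 0 0 .06;0 0 0 -.004 0 0 .06;0 0 0 -.004 0 0 .06'
```

```text
t: 5.07
tcp_pos: [0.572, 0.1775, 0.0744]
eef_rot: [3.141, -0.0, 1.554]
ft_force: [-0.3, -0.3, 0.7]
opening: 0.06
grasp_force: 0.0
t: 5.9
tcp_pos: [0.5715, 0.1386, 0.0746]
eef_rot: [3.14, -0.002, 1.553]
ft_force: [-0.4, 5.8, 0.7]
opening: 0.0601
grasp_force: 3.4
```

```bash
python3 -m handwheel '0 0 0 -.0025 0 0 .06;0 0 0 -.0025 0 0 .06;0 0 0 -.0025 0 0 .06;0 0 0 -.0025 0 0 .06;0 0 0 -.0025 0 0 .06;0 0 0 -.0025 0 0 .06;0 0 0 -.0025 0 0 .06;0 0 0 -.0025 0 0 .06;0 0 0 -.0025 0 0 .06;0 0 0 -.0025 0 0 .06'
python3 - <<'E'
from h import *
p,d=robot.read_camera('scene'); X=cloud('scene',d)
m=(d>0)&(X[...,0]>.485)&(X[...,0]<.53)&(X[...,1]>.07)&(X[...,1]<.14)&(X[...,2]>.085)&(X[...,2]<.115)
q=X[m]; print(len(q),np.percentile(q[:,1],[5,50,95]),np.percentile(q[:,2],[5,50,95,99]))
E
```

```text
t: 6.73
tcp_pos: [0.571, 0.1137, 0.0746]
eef_rot: [3.14, -0.002, 1.553]
ft_force: [0.8, 6.3, 0.4]
opening: 0.0601
grasp_force: 3.4
98 [0.09704463 0.10363541 0.12006321] [0.08859805 0.10010078 0.11136035 0.11235248]
```

```bash
python3 -m handwheel '0 0 0 -.001 0 0 .06;0 0 0 -.001 0 0 .06;0 0 0 -.001 0 0 .06;0 0 0 -.001 0 0 .06;0 0 0 -.001 0 0 .06;0 0 0 -.001 0 0 .06;0 0 0 -.001 0 0 .06;0 0 0 -.001 0 0 .06;0 0 0 -.001 0 0 .06;0 0 0 0 0 0 .06'
```

```text
t: 7.62
tcp_pos: [0.5704, 0.1043, 0.0739]
eef_rot: [3.141, -0.001, 1.553]
ft_force: [0.1, 4.4, -0.2]
opening: 0.0599
grasp_force: 2.1
```

```bash
python3 -m handwheel '0 0 0 -.001 0 0 .06;0 0 0 -.001 0 0 .06;0 0 0 -.001 0 0 .06;0 0 0 -.001 0 0 .06;0 0 0 0 0 0 .06;0 0 0 0 0 0 .06;0 0 0 0 0 0 .06;0 0 0 0 0 0 .06;0 0 0 0 0 0 .06;0 0 0 0 0 0 .06'
python3 - <<'E'
from h import *
for c in ['scene','top']:
    p,d=robot.read_camera(c); X=cloud(c,d)
    cv2.imwrite(f'pics/{c}3.png',cv2.resize(p[170:290,210:410,::-1],(800,480),interpolation=cv2.INTER_CUBIC))
    for lo,hi in [(.49,.525),(.625,.655)]:
        m=(d>0)&(X[...,0]>lo)&(X[...,0]<hi)&(X[...,1]>.078)&(X[...,1]<.11)&(X[...,2]>.085)&(X[...,2]<.115)
        q=X[m]; print(c,len(q),np.percentile(q[:,1],[5,50,95]),np.percentile(q[:,2],[50,80,95,99]))
E
```

```text
t: 8.45
tcp_pos: [0.5705, 0.1014, 0.074]
eef_rot: [3.141, -0.002, 1.553]
ft_force: [0.4, 10.2, -0.7]
opening: 0.0601
grasp_force: 5.2
scene 50 [0.08545773 0.09000895 0.10685872] [0.09358876 0.09731593 0.10561551 0.10915716]
scene 14 [0.08388907 0.08671687 0.08814991] [0.09340302 0.09554038 0.09714904 0.0979648 ]
top 18 [0.08528163 0.08905551 0.09331327] [0.09459806 0.09906218 0.09961376 0.10066714]
top 1 [0.08335655 0.08335655 0.08335655] [0.09001144 0.09001144 0.09001144 0.09001144]
```

View pics/scene3.png

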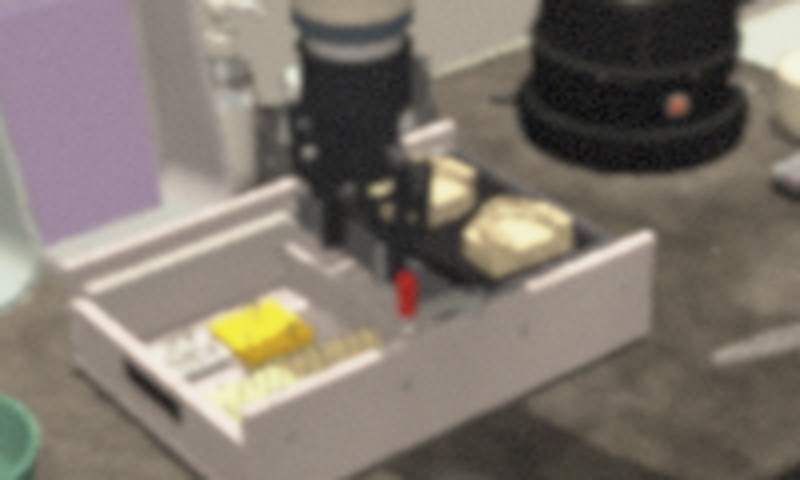

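```bash
python3 -m handwheel '0 0 0 -.001 0 0 .06;0 0 0 -.001 0 0 .06;0 0 0 -.001 0 0 .06;0 0 0 0 0 0 .06;0 0 0 0 0 0 .06;0 0 0 0 0 0 .06;0 0 0 0 0 0 .06;0 0 0 0 0 0 .06;0 0 0 0 0 0 .06;0 0 0 0 0 0 .06'
```

```text
t: 9.38
tcp_pos: [0.5705, 0.1012, 0.074]
eef_rot: [3.141, -0.005, 1.553]
ft_force: [-1.5, 25.4, -2.2]
opening: 0.0595
grasp_force: 13.1
```

```bash
python3 -m handwheel '0 0 0 .006 0 0 .06;0 0 0 .012 0 0 .06;0 0 0 .012 0 0 .06;0 0 0 .01 0 0 .06;0 0 0 0 0 -.02 .06;0 0 0 0 0 -.03 .06;0 0 0 0 0 -.03 .0;0 0 0 0 0 -.03 .0;0 0 0 0 0 -.02 .0;0 0 0 0 0 0 .0'
python3 - <<'E'
from h import *
np.set_printoptions(precision=4,suppress=True)
for c in ['scene','top']:
    p,d=robot.read_camera(c); X=cloud(c,d)
    cv2.imwrite(f'pics/{c}4.png',cv2.resize(p[170:290,210:410,::-1],(800,480),interpolation=cv2.INTER_CUBIC))
    for lo,hi in [(.49,.54),(.54,.6),(.6,.655)]:
        m=(d>0)&(X[...,0]>lo)&(X[...,0]<hi)&(X[...,1]>.078)&(X[...,1]<.11)&(X[...,2]>.085)&(X[...,2]<.115)
        q=X[m]
        if len(q): print(c,len(q),np.percentile(q[:,1],[5,50,95]),np.percentile(q[:,2],[50,80,95,99]))
    hsv=cv2.cvtColor(p,cv2.COLOR_RGB2HSV)
    red=(d>0)&(abs(X[...,0]-.47)<.05)&(abs(X[...,1]-.14)<.05)&((hsv[...,0]<8)|(hsv[...,0]>172))&(hsv[...,1]>150)&(X[...,2]>.09)
    q=X[red];print('red',len(q),q.mean(0),q.min(0),q.max(0))
    for n,z in [('keeper_knob',.117),('keeper_pivot',.098)]:
        for r in robot.pinpoint(n,c)[:1]: print(n,r['confidence'],at_z(c,r['centre'],z))
E
```

```text
t: 10.22
tcp_pos: [0.5736, 0.138, 0.2087]
eef_rot: [3.134, -0.002, 1.554]
ft_force: [1.3, 0.8, 0.4]
opening: 0.0116
grasp_force: 0.0
scene 47 [0.0842 0.0889 0.0915] [0.0936 0.0952 0.0961 0.0966]
scene 61 [0.0842 0.0879 0.0899] [0.0923 0.0951 0.0966 0.0968]
scene 51 [0.0823 0.0869 0.09  ] [0.0925 0.0949 0.0963 0.0979]
red 36 [0.4672 0.1408 0.121 ] [0.4635 0.1374 0.1069] [0.4733 0.1457 0.1336]
keeper_knob 0.69 [0.4751 0.1521 0.117 ]
keeper_pivot 0.57 [0.4616 0.0887 0.098 ]
top 26 [0.0851 0.0881 0.0908] [0.0952 0.0971 0.1012 0.1023]
top 32 [0.0843 0.0869 0.0899] [0.0932 0.0963 0.1009 0.1031]
top 26 [0.0833 0.0863 0.0886] [0.0932 0.0966 0.099  0.1001]
red 16 [0.4688 0.1378 0.1211] [0.4639 0.1347 0.1011] [0.4735 0.1419 0.1336]
keeper_knob 0.4 [0.4662 0.1398 0.117 ]
keeper_pivot 0.93 [0.4634 0.0916 0.098 ]
```

View pics/scene4.png

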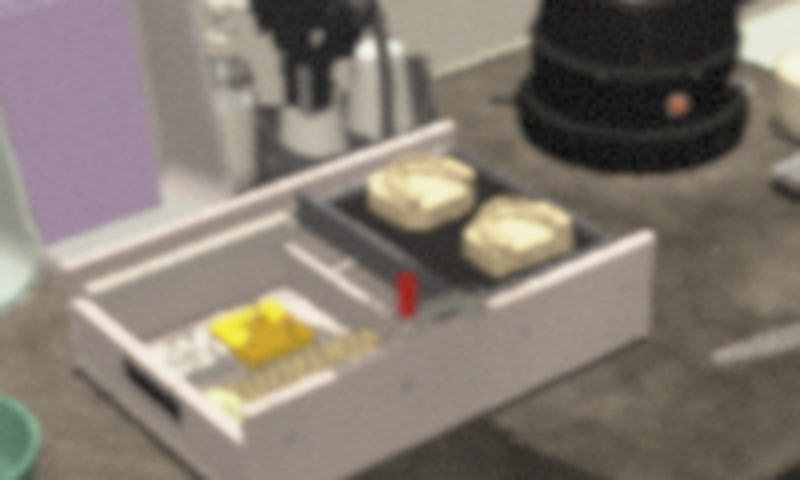

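```bash
python3 -m handwheel '0 0 0 0 -.0288 0 0;0 0 0 0 -.0288 0 0;0 0 0 0 -.0288 0 0;0 0 0 0 -.0288 0 0;0 0 0 0 -.0288 0 0;0 0 0 0 0 .025 0;0 0 0 0 0 .025 0;0 0 0 0 0 .025 0;0 0 0 0 0 .015 0;0 0 0 0 0 .008 0'
python3 -m handwheel '0 0 0 0 0 0 0;0 0 0 0 0 0 0;0 0 0 0 .006 0 0;0 0 0 .001 .006 0 0;0 0 0 .001 .006 0 0;0 0 0 .0015 .006 0 0;0 0 0 .001 .006 0 0;0 0 0 .001 .005 0 0;0 0 0 0 0 0 0;0 0 0 0 0 0 0'
```

```text
t: 11.35
tcp_pos: [0.425, 0.1388, 0.1032]
eef_rot: [-3.137, 0.001, 1.554]
ft_force: [-0.2, -0.4, 0.3]
opening: -0.0001
grasp_force: 0.0
t: 12.18
tcp_pos: [0.4624, 0.1444, 0.1058]
eef_rot: [3.141, -0.0, 1.554]
ft_force: [0.0, 0.3, 0.2]
opening: -0.0003
grasp_force: 0.0
```

```bash
cat > k.py <<'E'
from h import *
np.set_printoptions(precision=4,suppress=True)
for c in ['scene','top']:
    p,d=robot.read_camera(c); X=cloud(c,d)
    hsv=cv2.cvtColor(p,cv2.COLOR_RGB2HSV)
    red=(d>0)&(abs(X[...,0]-.48)<.07)&(abs(X[...,1]-.12)<.06)&((hsv[...,0]<8)|(hsv[...,0]>172))&(hsv[...,1]>150)&(X[...,2]>.09)
    q=X[red]
    if len(q): print(c,'red',len(q),q.mean(0),q.min(0),q.max(0))
    cv2.imwrite(f'pics/{c}k.png',cv2.resize(p[170:290,210:410,::-1],(800,480),interpolation=cv2.INTER_CUBIC))
E
python3 k.py
```

```text
top red 6 [0.4707 0.1324 0.1335] [0.4517 0.1273 0.1074] [0.4809 0.1342 0.1776]
```

View pics/scenek.png

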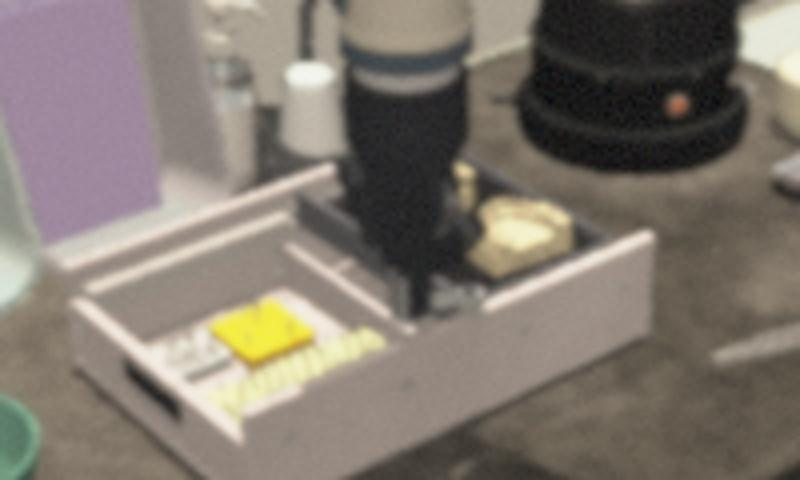

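```bash
python3 -m handwheel '0 0 0 -.0005 .007 -.002 0;0 0 0 -.001 .007 -.002 0;0 0 0 -.001 .007 0 0;0 0 0 -.004 .0055 0 0;0 0 0 -.004 .0055 0 0;0 0 0 -.004 .0055 0 0;0 0 0 -.0065 .0045 0 0;0 0 0 -.0065 .0042 0 0;0 0 0 0 0 0 0;0 0 0 0 0 0 0'; python3 k.py
```

```text
t: 13.12
tcp_pos: [0.5081, 0.1154, 0.1098]
eef_rot: [3.141, -0.0, 1.553]
ft_force: [0.1, -1.1, 0.0]
opening: -0.0
grasp_force: 0.0
scene red 11 [0.497  0.1039 0.1299] [0.4898 0.092  0.1164] [0.5087 0.1105 0.1437]
top red 18 [0.5094 0.0954 0.1224] [0.5046 0.0905 0.104 ] [0.5155 0.1005 0.1351]
```

View pics/topk.png

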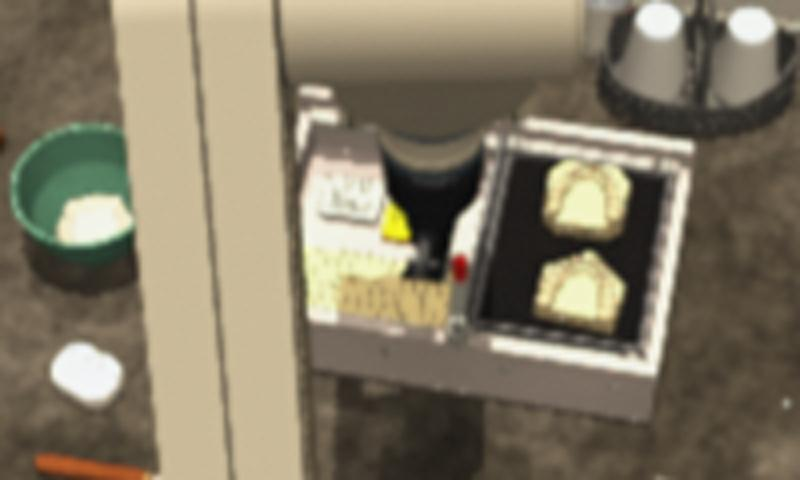

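```bash
python3 -m handwheel '0 0 0 -.0015 .0005 0 0;0 0 0 -.0015 .0005 0 0;0 0 0 -.0015 .0005 0 0;0 0 0 -.0015 .0005 0 0;0 0 0 -.001 0 0 0;0 0 0 -.001 0 0 0;0 0 0 0 0 0 0;0 0 0 0 0 0 0;0 0 0 0 0 0 0;0 0 0 0 0 0 0'
```

```text
t: 14.05
tcp_pos: [0.5096, 0.108, 0.1099]
eef_rot: [3.141, -0.0, 1.554]
ft_force: [1.0, 0.6, -0.4]
opening: -0.0002
grasp_force: 0.5
```

```bash
python3 -m handwheel '0 0 0 -.001 0 0 0;0 0 0 -.001 0 0 0;0 0 0 -.001 0 0 0;0 0 0 -.001 0 0 0;0 0 0 0 0 0 0;0 0 0 0 0 0 0;0 0 0 0 0 0 0;0 0 0 0 0 0 0;0 0 0 0 0 0 0;0 0 0 0 0 0 0'
```

```text
t: 14.88
tcp_pos: [0.5098, 0.1068, 0.11]
eef_rot: [3.141, -0.004, 1.553]
ft_force: [-1.2, 20.3, -2.1]
opening: 0.0
grasp_force: 9.9
```

```bash
python3 -m handwheel '0 0 0 .004 0 0 0;0 0 0 .01 0 0 0;0 0 0 .012 0 0 0;0 0 0 .012 0 0 0;0 0 0 0 0 -.03 0;0 0 0 0 0 -.035 0;0 0 0 0 0 -.035 0;0 0 0 0 0 -.035 0;0 0 0 .03 0 0 0;0 0 0 .03 0 0 0'
python3 -m handwheel '0 0 0 .03 -.01 0 0;0 0 0 .03 -.01 0 0;0 0 0 .03 0 0 0;0 0 0 .03 0 0 0;0 0 0 0 0 0 0;0 0 0 0 0 0 0;0 0 0 0 0 0 0;0 0 0 0 0 0 0;0 0 0 0 0 0 0;0 0 0 0 0 0 0'
python3 k.py
```

```text
t: 15.72
tcp_pos: [0.5127, 0.203, 0.2479]
eef_rot: [3.136, -0.002, 1.551]
ft_force: [-0.1, -0.2, -0.4]
opening: -0.0003
grasp_force: 0.0
t: 16.55
tcp_pos: [0.4933, 0.3214, 0.2449]
eef_rot: [-3.142, 0.0, 1.552]
ft_force: [0.2, 0.3, 0.3]
opening: 0.0002
grasp_force: 0.0
scene red 41 [0.5093 0.0918 0.1222] [0.5029 0.085  0.1078] [0.5181 0.0969 0.1337]
top red 16 [0.511  0.088  0.1233] [0.5057 0.0844 0.103 ] [0.5164 0.0913 0.1391]
```

View pics/scenek.png

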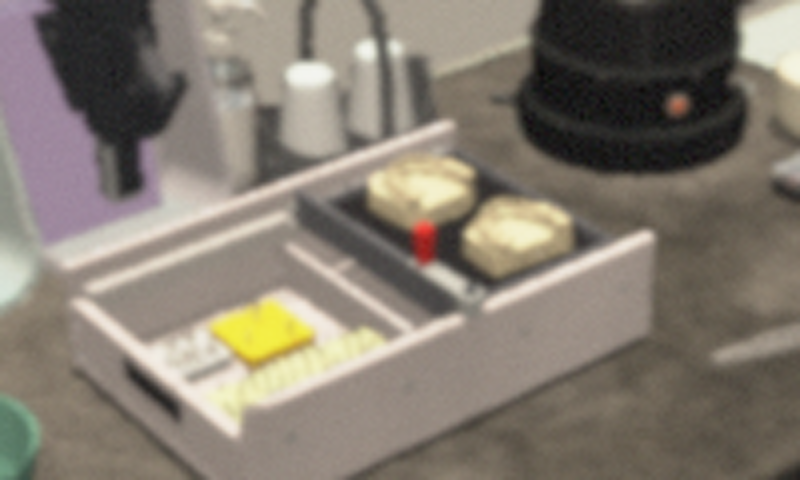

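The picture shows the tray seated. The keeper lies across the lip, with its red knob at (425,243), and both casts are in place at (420,190) and (518,237). The gripper is clear of everything.

```bash
python3 -c "
from station import robot
print(robot.hand_in())"
```

```text
the job is handed in; nothing more can be done
None
```

The tray was pushed home and dropped into its notches, the keeper was swung to its stop across the lip, and the job was handed in at about 17 s with the gripper clear of everything; no verdict came back.

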